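# Fit the sprung filter cell on the light unit and hold it home

## Robot

A 6-joint arm with a two-finger parallel gripper is mounted at the origin on a cart in front of the work surface, level with it; the furniture and walls round the work are solid. World frame = base frame: x ahead of the robot, y to its left, z up, the work surface at z = 0. Lengths are in m, angles in rad, forces in N, time in s.
With the tool pointing down it reaches from about 0.3 to 0.875 m from the base axis. Payload 6.4 kg.
Tool frame: the origin (TCP) lies at the centre of the arm's flange, where the gripper is bolted on; the fingertips stand 173 mm ahead of it and the grasp point (between the pads) lies ctrl.grip_point_offset ahead of it (ctrl.grip_point_offset is the distance from the TCP to the grasp point, in m); z points along the fingers, y is the direction in which the jaws open and shut (so a half turn about z gives the same grasp; the last joint's range is limited). The gripper opens to 85 mm and grips with 20 to 120 N. Pads are 22 mm wide; open, the fingers measure 114 mm over their backs; the gripper's body (76 mm by 85 mm) begins 54 mm behind the grasp point. The pads swing forward as they close: fully open they stand 13 mm farther back than shut.
Start: joints at [0.931, 0.181, 1.607, -0, 1.354, -0.206], TCP at [0.242, 0.522, 0.405] pointing down, gripper open.
Joint ranges: [-2.99, 2.99], [-0.89, 2.07], [0.3, 2.58], [-1.14, 4.28], [0, 2.63], [-3.12, 3.12]. Speed limits (rad/s): [2.57, 2.57, 3.01, 3.14, 3.14, 3.14].

## Interface

Orientations are given as a unit quaternion [w, x, y, z].
In Python, from bench import ctrl, cams, boxes_of, landmark_of gives the robot as it stands.
- The arm moves only by the shell command python3 -m handwheel 'ROWS'. ROWS is JSON, a list of rows, each an object with "offset": the shift along the tool's x, y, z in m, a list of three; "spin": the turn about the tool's z in degrees; "grip": the opening, from 0 (shut) to 1 (fully open). A call has 1 to 20 rows; each row is the pose to reach, as a shift and turn from the pose commanded when the call began, along the tool's axes at that moment; what a row does not reach only later rows make up. A row lasts 1/8 s, in which the tool goes at most 62.5 mm and 10.7 degrees, less where a joint would pass 70% of its speed; a pose out of reach is approached as far as the arm can. A call with a gripper value outside its range is refused whole. The fingers move at their own pace and stop on an object; the grip force is fixed at half the most. Time passes only in rows, so rows that repeat a pose let the fingers close. It gives the time, the measured TCP pose, the force and the opening at its end, in the units of the state.
- ctrl.get_obs(): the state, without advancing time (a new reading comes with each control period).
- cams.camera(name): name is "side" or "top" or "wrist"; returns a dict with "color" (480x640x3 uint8, red, green, blue), "camera_matrix" (3x3 intrinsics, pixels), "view" (4x4, takes a point from world to camera coordinates); the wrist camera has in their place "tool_from_camera" (4x4, takes a point from camera to tool coordinates, whose origin is the TCP and whose axes are the flange's). Camera axes: x right, y up, looking along -z (the intrinsics and any distortion apply to the point x, -y, -z); pixel columns grow to the right and rows downward; lengths in m; the calibration is good to about 2 mm. A picture is of the moment at which its call begins: read the wrist's pose just before it. There is no depth.
- ctrl.hand_in(): hands the job in, once; it reports no verdict.
Trained networks look in a picture, given as the dict that the camera call returned (one of the last four; its "shot" number tells which), for a name from the list of things; names that differ only in an ending like _2 or _b are one class to them, and where a whole thing is asked for, a point or a joint stands for the part that bears it (a point fixed in the world has none). Each returns a list of dicts, best first, with "confidence" (0 to 1); they miss things now and then, are a little off and sometimes report something else, mostly with a low value. They report only what shows in the picture. A call takes as long as a camera call.
- boxes_of(picture, thing): "uv" ([column, row] in pixels, amid what is visible of it).
- landmark_of(picture, thing): "uv" ([column, row] in pixels: a listed point, or the origin of a listed thing).
The state is a dict: "time_s": time; "q": joint angles; "dq": joint speeds; "joint_efforts": joint torques, N m; "eef_pos": TCP position; "eef_rot": TCP orientation; "wrist_force": force on the tool from outside, world axes, zero at the start; "torque": the same for the moment, N m; "opening": opening from 0.0 (shut) to 1.0 (fully open).
Only numpy, scipy, OpenCV 4.12 (cv2) and the standard library are available. Lean on these libraries where they do the work, as an engineer would, in place of code of your own. Each camera call takes 0.05 s, during which the arm holds its last target.

## Task

Lift the blue filter cell off its parking rail, up past the sprung catch, and lower it into the round port of the white light unit. Turn it by its knurled collar until the hidden keyways drop over the pins, then push it fully home against the spring and hold it there upright, because it springs out if let go: the job finishes with the gripper still holding the cell pushed home. Leave the amber cell and the loose things around the work where they are.

Things in the scene. Friction and masses are not known exactly. Their poses are not given: they have to be found in the camera images.
- cell_blue: The filter cell to fit: blue glass and blue band on a black knurled collar. 46 mm tall, about 0.12 kg; origin at the centre of its underside, z up its axis. A hollow skirt (outer diameter 50, inner 37, 16 mm deep), a flange 58 mm wide at 16 to 20 mm, then the collar. The skirt has three keyways 9 mm wide, open below, at 0, 120 and 240 degrees from its x axis, hidden from above.
- collar (a point): Middle of the blue cell's knurled collar, 36 mm above the cell's origin: the place to grip. The collar is 44 mm in diameter, solid, from 20 mm (flange top) to 46 mm (cell top) above the origin.
- cell_amber: The same cell with amber glass and band, a bystander on the other berth of the rail: leave it.
- rail: Parking rail, fixed: a low bar 66 x 196 mm, 18 mm high, long along its y; origin at the centre of its underside, z up. Berths at y = +65 and -65 mm: stubs 32 mm in diameter, 13 mm high on the bar, over which the cells stand, each cell's underside 18 mm above the worktop. Which cell is on which berth varies.
- catch_block (a point): Centre of the top of the grey block between the berths, 54 mm above the worktop; block 26 (x) by 40 mm (y). To each side a brass ball-nosed sprung catch overlaps a cell's flange by 2 mm. A straight pull up of 6 to 12 N lifts the cell past it. Take the collar with the fingers on its sides toward the rail's +x and -x: there the catches are clear of them.
- light_unit: White light unit, fixed: housing 104 x 104 mm, top at 40 mm, origin at the centre of its underside, z up and the port's axis. The port is a dark guard ring on top. In it a fixed spigot, 33 mm in diameter, top at 56 mm, has three radial pins 120 degrees apart, 5 mm wide, their tops 52 mm above the worktop, reaching 23 mm from the axis.
- port_rim (a point): Centre of the guard ring's rim, 60 mm above the worktop; inner diameter 52, outer 66 mm. The angle of the pins differs each time and is NOT given by any frame: find it by turning the cell, at most 120 degrees, under a light push. Keyways pass within about 0.09 rad of the pins, with 2 mm of play all round.
- seat (a point): On the port's axis, 44 mm above the worktop: where the cell's origin is when fully home, its flange on the ring's rim. While the cell rides on the pins its origin is 8 mm above this.
- plunger (a joint): Brass sprung plunger, 18 mm in diameter, in the middle of the spigot: 0 at rest (top 66 mm above the worktop), grows in m as it is pressed down. The cell's roof (16 mm above its origin) meets it 2 mm below riding on the pins; fully home it reads 0.006 and pushes up with 9 N, so a cell let go springs up 6 mm.
- penlight: Black penlight, 114 mm long, lying on the worktop; bystander.
- trial_lens: Trial lens in a red ring with a short handle, 39 x 54 x 6 mm, flat on the worktop; bystander.
- gauze_pack: Gauze pack 55 x 95 x 9 mm, flat on the worktop; bystander. Big soap and towel dispensers hang on the wall to the right of it (x above 0.5, y below -0.2, from 0.13 m up): swing the arm in toward the robot when passing them.

How it is judged:
By the outcome, as a careful person would: the job done as asked, in the order asked, and still so for the second after the job is handed in, while the arm keeps its last pose, push and grip.
It also fails if it takes over 54 s, if anything falls off the work surface, if the arm or the gripper's body presses on something with over 40 N, if the wrist force passes 120 N, or if a joint passes its speed limit or range.

## Working session

There is one attempt and no reset: what is moved stays moved. The work goes in short steps, Python scripts to look and compute and a shell command to move; the robot and the scene stay as the last step left them, time stands still between calls to the robot, and variables do not carry over. Pictures are saved under pics/ and viewed, and the job is handed in when it is done.

```bash
ls; mkdir -p pics; cat > h.py <<'E'
import numpy as np, cv2
from bench import ctrl, cams, boxes_of, landmark_of
from scipy.spatial.transform import Rotation as R
def save(p,n): cv2.imwrite(f'pics/{n}.png', cv2.cvtColor(p['color'],cv2.COLOR_RGB2BGR))
def toolT(o):
    q=o['eef_rot'];T=np.eye(4);T[:3,:3]=R.from_quat([q[1],q[2],q[3],q[0]]).as_matrix();T[:3,3]=o['eef_pos'];return T
def camT(p,o=None):
    if 'view' in p: return np.linalg.inv(np.array(p['view']))
    return toolT(o)@np.array(p['tool_from_camera'])
def ray(p,uv,o=None):
    K=np.array(p['camera_matrix']);d=np.linalg.inv(K)@[uv[0],uv[1],1];d=np.array([d[0],-d[1],-d[2]])
    T=camT(p,o);d=T[:3,:3]@d;return T[:3,3],d/np.linalg.norm(d)
def tri(rs):
    A=np.zeros((3,3));b=np.zeros(3)
    for c,d in rs:
        P=np.eye(3)-np.outer(d,d);A+=P;b+=P@c
    x=np.linalg.solve(A,b);return x,[np.linalg.norm((np.eye(3)-np.outer(d,d))@(x-c)) for c,d in rs]
def atz(r,z): c,d=r;return c+d*(z-c[2])/d[2]
def proj(p,X,o=None):
    T=np.linalg.inv(camT(p,o));x=T[:3,:3]@X+T[:3,3];K=np.array(p['camera_matrix']);u=K@[x[0],-x[1],-x[2]];return u[:2]/u[2]
E
cat > a.py <<'E'
from h import *
o=ctrl.get_obs();print({k:np.round(v,3) for k,v in o.items()},ctrl.grip_point_offset)
S={}
for n in ['side','top','wrist']:
    p=cams.camera(n);save(p,n+'0');S[n]=p;print(n,list(p.keys()))
    if n=='wrist':print(np.round(p['tool_from_camera'],3))
    for t in ['cell_blue','collar','cell_amber','rail','catch_block','light_unit','port_rim','seat','penlight','trial_lens','gauze_pack']:
        print(t,[(np.round(d['uv'],1),round(d['confidence'],2)) for d in landmark_of(p,t)[:2]])
E
python3 a.py
```

```text
pics
{'time_s': np.float64(0.0), 'q': array([ 0.931,  0.182,  1.608, -0.   ,  1.354, -0.206]), 'dq': array([ 0.001,  0.001,  0.   ,  0.   , -0.001, -0.001]), 'joint_efforts': array([ 1.0000e-03, -4.4487e+01, -3.5135e+01, -0.0000e+00,  9.0000e-03,
        0.0000e+00]), 'eef_pos': array([0.242, 0.522, 0.404]), 'eef_rot': array([-0.   ,  0.215,  0.977, -0.001]), 'wrist_force': array([ 0.096,  1.47 , -0.13 ]), 'torque': array([ 0.045, -0.012,  0.038]), 'opening': np.float64(0.999)} 0.1547
side ['color', 'camera_matrix', 'view', 'shot']
cell_blue [(array([347.8, 224.9]), 0.74), (array([250. , 232.7]), 0.56)]
collar [(array([248.6, 223.8]), 0.86)]
cell_amber [(array([280.1, 273.8]), 0.87)]
rail [(array([264.7, 259. ]), 0.82)]
catch_block [(array([264.6, 241.2]), 0.96)]
light_unit [(array([317.7, 374.1]), 0.74)]
port_rim [(array([321.5, 354.2]), 0.89)]
seat [(array([318.9, 360.2]), 0.87)]
penlight [(array([348.8, 225.4]), 0.83)]
trial_lens [(array([368.4, 294.8]), 0.58)]
gauze_pack [(array([407.4, 344.1]), 0.69)]
top ['color', 'camera_matrix', 'view', 'shot']
cell_blue [(array([229.5, 286.4]), 0.96)]
collar [(array([226.9, 287.8]), 0.98)]
cell_amber [(array([305.7, 286.1]), 0.61)]
rail [(array([266.5, 290.4]), 0.76), (array([365., 215.]), 0.19)]
catch_block [(array([264.9, 288.6]), 0.71), (array([435.7, 309.2]), 0.36)]
light_unit [(array([435.2, 309.7]), 0.61)]
port_rim [(array([442.3, 306. ]), 0.7)]
seat [(array([444.2, 306.6]), 0.76), (array([441.6, 306.3]), 0.36)]
penlight [(array([262.9, 176.6]), 0.83)]
trial_lens [(array([365.7, 215.7]), 0.97)]
gauze_pack [(array([438. , 219.1]), 0.68)]
wrist ['color', 'camera_matrix', 'tool_from_camera', 'shot']
[[ 0.001  0.96   0.281  0.072]
 [ 1.    -0.001 -0.     0.   ]
 [ 0.     0.281 -0.96   0.031]
 [ 0.     0.     0.     1.   ]]
cell_blue []
collar []
cell_amber []
rail []
catch_block []
light_unit []
port_rim []
seat []
penlight []
trial_lens []
gauze_pack []
```

View pics/side0.png

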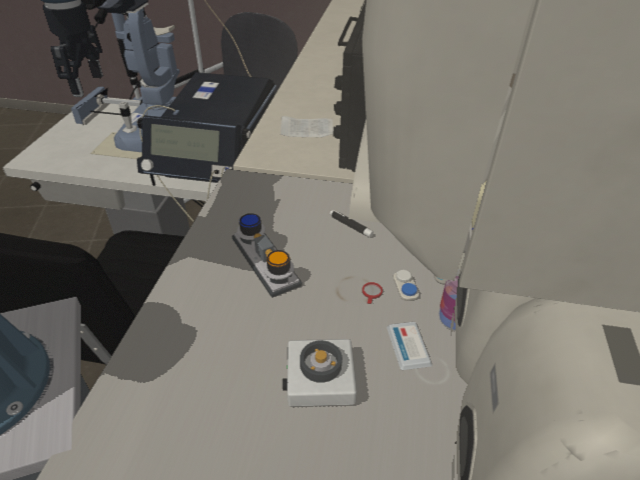

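View pics/top0.png

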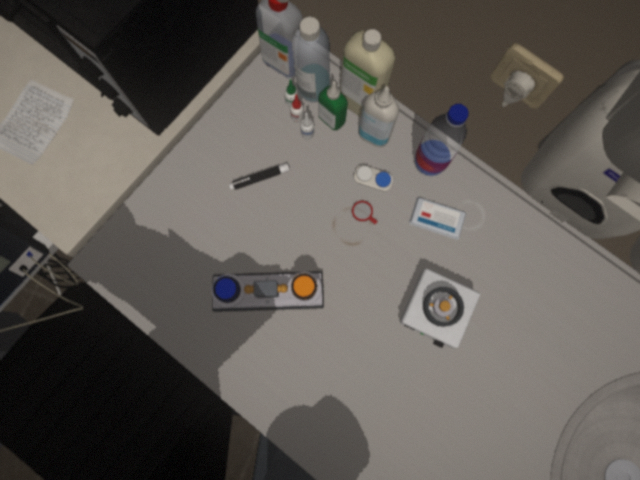

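```bash
cat > b.py <<'E'
from h import *
s=cams.camera('side');t=cams.camera('top')
for n in ['collar','catch_block','port_rim','seat','cell_amber','rail']:
    a=landmark_of(s,n);b=landmark_of(t,n)
    if a and b:
        x,e=tri([ray(s,a[0]['uv']),ray(t,b[0]['uv'])]);print(n,np.round(x,4),np.round(e,4),a[0]['uv'],b[0]['uv'])
print(camT(s)[:3,3],camT(t)[:3,3])
E
python3 b.py
```

```text
collar [0.4951 0.2067 0.0511] [0.0011 0.0011] [247.8, 222.4] [223.7, 288.3]
catch_block [0.5067 0.1382 0.0456] [0.0029 0.0029] [263.8, 243.7] [264.6, 290.2]
port_rim [ 0.5227 -0.1601  0.0545] [0.0028 0.0028] [321.9, 357.4] [442.3, 307.0]
seat [ 0.521  -0.1621  0.0518] [0.0004 0.0004] [319.2, 360.3] [443.6, 306.5]
cell_amber [0.5223 0.0689 0.0212] [0.0025 0.0025] [278.9, 274.9] [307.6, 286.1]
rail [ 0.5077  0.1408 -0.0022] [0.0049 0.0049] [261.7, 261.4] [267.2, 288.4]
[ 0.36277985 -0.59753382  0.69143761] [0.41609171 0.03274396 0.91329774]
```

The side view shows the blue cell at (248,224), the amber cell at (279,264) and the light unit's port at (320,358). The top view shows them at (226,288), (304,287) and (442,306). Next I'll move the wrist over the blue cell, jaws along the rail's x.

```bash
python3 -m handwheel '[{"offset":[-0.362,-0.179,0.075],"spin":54,"grip":1},{"offset":[-0.362,-0.179,0.075],"spin":54,"grip":1},{"offset":[-0.362,-0.179,0.075],"spin":54,"grip":1},{"offset":[-0.362,-0.179,0.075],"spin":54,"grip":1},{"offset":[-0.362,-0.179,0.075],"spin":54,"grip":1},{"offset":[-0.362,-0.179,0.075],"spin":54,"grip":1},{"offset":[-0.362,-0.179,0.075],"spin":54,"grip":1},{"offset":[-0.362,-0.179,0.075],"spin":54,"grip":1},{"offset":[-0.362,-0.179,0.075],"spin":54,"grip":1},{"offset":[-0.362,-0.179,0.075],"spin":54,"grip":1},{"offset":[-0.362,-0.179,0.075],"spin":54,"grip":1}]'
cat > w.py <<'E'
from h import *
import sys,pickle
n=sys.argv[1]
o=ctrl.get_obs();p=cams.camera('wrist');save(p,n)
print('tcp',np.round(o['eef_pos'],4),'ty yaw',np.degrees(np.arctan2(*toolT(o)[[1,0],1])),'tz',np.round(toolT(o)[:3,2],3),'t',o['time_s'])
D={}
for t,z in [('collar',.054),('cell_blue',.018),('cell_amber',.018),('catch_block',.054),('rail',0),('port_rim',.06),('seat',.044),('light_unit',0)]:
    r=landmark_of(p,t)
    if r and r[0]['confidence']>.3: D[t]=ray(p,r[0]['uv'],o);print(t,np.round(r[0]['uv'],1),round(r[0]['confidence'],2),'atz',np.round(atz(D[t],z),4))
pickle.dump(D,open(n+'.pkl','wb'))
for m in sys.argv[2:]:
    E=pickle.load(open(m+'.pkl','rb'))
    for t in D:
        if t in E: x,e=tri([D[t],E[t]]);print(m,t,np.round(x,4),np.round(e,4))
E
python3 w.py w1
```

```text
time_s: 3.88
eef_pos: [0.4944, 0.2081, 0.33]
eef_rot: [0.0, 0.634, 0.773, 0.0]
wrist_force: [-0.2, 0.2, -0.0]
opening: 0.998
tcp [0.4944 0.2081 0.33  ] ty yaw 11.24458822301792 tz [ 0.  0. -1.] t 3.875
collar [318.5 252.4] 0.73 atz [0.496  0.2034 0.054 ]
cell_blue [318.3 243.3] 0.66 atz [0.4968 0.1988 0.018 ]
cell_amber [312.9 399.4] 0.78 atz [0.5178 0.0727 0.018 ]
catch_block [317.6 348.9] 0.86 atz [0.5086 0.1378 0.054 ]
rail [314.5 314.6] 0.63 atz [0.5064 0.136  0.    ]
```

View pics/w1.png

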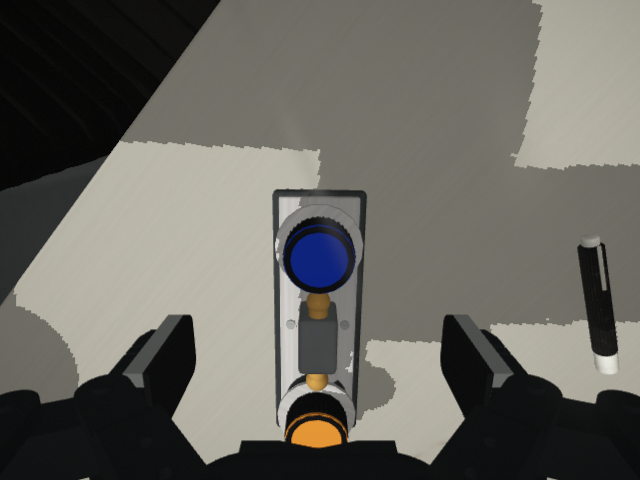

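The wrist view has the blue cell's top at about (318,253), the brass catch at (318,305) and the rail near vertical in the picture. I'll take a second wrist view from lower down and shifted, for height.

```bash
python3 -m handwheel '[{"offset":[-0.03,0,0.04],"spin":1.5,"grip":1},{"offset":[-0.03,0,0.04],"spin":1.5,"grip":1},{"offset":[-0.03,0,0.04],"spin":1.5,"grip":1}]'
python3 w.py w2 w1
```

```text
time_s: 4.7
eef_pos: [0.501, 0.1779, 0.2903]
eef_rot: [-0.0, 0.645, 0.764, 0.0]
wrist_force: [-0.4, 0.2, 0.7]
opening: 0.999
tcp [0.501  0.1779 0.2903] ty yaw 9.620460021621447 tz [ 0.  0. -1.] t 4.7
collar [318.2 217.3] 0.72 atz [0.4971 0.2036 0.054 ]
cell_blue [318.5 210.5] 0.8 atz [0.4979 0.1998 0.018 ]
cell_amber [319.4 395.4] 0.78 atz [0.5199 0.075  0.018 ]
catch_block [323.2 335.4] 0.58 atz [0.5109 0.1389 0.054 ]
rail [318.4 295.9] 0.79 atz [0.5083 0.1386 0.    ]
w1 collar [0.4966 0.2034 0.0537] [0.0005 0.0005]
w1 cell_blue [0.497  0.2011 0.0255] [0.0006 0.0006]
w1 cell_amber [0.509  0.1289 0.0939] [0.0014 0.0014]
w1 catch_block [0.5082 0.1463 0.0682] [0.0013 0.0013]
w1 rail [0.5043 0.1543 0.0378] [0.0012 0.0012]
```

View pics/w2.png

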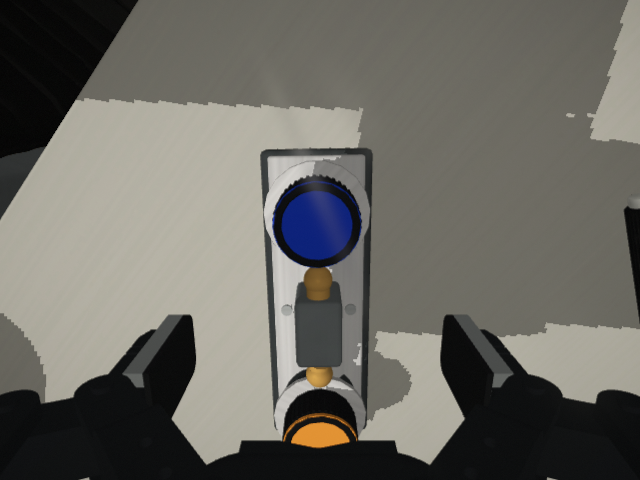

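The collar triangulates to (0.497, 0.203, 0.054), which agrees with the text. I'll check that against the blue disc's centre, then grasp.

```bash
python3 - <<'E'
from h import *
o=ctrl.get_obs();p=cams.camera('wrist');c=p['color'].astype(int)
m=((c[...,2]>90)&(c[...,0]<80)&(c[...,1]<90)).astype(np.uint8)
n,l,s,ce=cv2.connectedComponentsWithStats(m);i=1+np.argmax(s[1:,4])
ct=max(cv2.findContours((l==i).astype(np.uint8),0,1)[0],key=len);e=cv2.fitEllipse(cv2.convexHull(ct));print(s[i],e)
X=atz(ray(p,e[0],o),.064);print(X)
g=np.array([X[0],X[1],.054]);T=toolT(o)
print('tool offset to collar (grasp pt)',T[:3,:3].T@(g-T[:3,3])-[0,0,ctrl.grip_point_offset])
E
```

```text
[ 282  191   71   69 3800] ((316.9141540527344, 224.86505126953125), (68.43296813964844, 70.28935241699219), 93.4654541015625)
[0.49648482 0.20207331 0.064     ]
tool offset to collar (grasp pt) [ 0.02446987 -0.00026908  0.08133154]
```

```bash
python3 -m handwheel '[{"offset":[0.025,0,0.03],"spin":0,"grip":1},{"offset":[0.025,0,0.06],"spin":0,"grip":1},{"offset":[0.025,0,0.078],"spin":0,"grip":1},{"offset":[0.025,0,0.078],"spin":0,"grip":1},{"offset":[0.025,0,0.078],"spin":0,"grip":0.6}]'
python3 - <<'E'
from h import *
o=ctrl.get_obs();print(o['eef_pos'],o['wrist_force'],o['opening'])
p=cams.camera('wrist');save(p,'w3');p=cams.camera('side');save(p,'s3')
cv2.imwrite('pics/s3c.png',cv2.resize(cv2.imread('pics/s3.png')[150:310,180:360],None,fx=3.5,fy=3.5,interpolation=2))
E
```

```text
time_s: 5.82
eef_pos: [0.4972, 0.2023, 0.2126]
eef_rot: [0.0, 0.645, 0.764, 0.001]
wrist_force: [1.0, 0.3, 0.4]
opening: 0.817
[0.49717684 0.20228652 0.21259318] [0.96973631 0.30522168 0.35652769] 0.8167393071572546
```

View pics/w3.png

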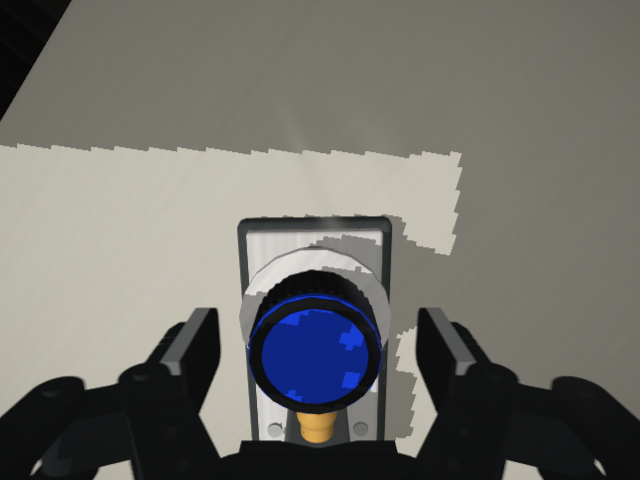

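View pics/s3c.png

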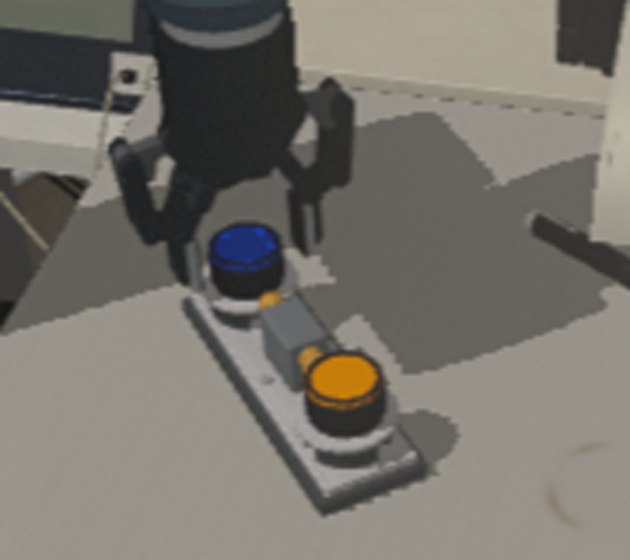

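The jaws straddle the collar evenly, with the disc centre at (315,352) and the jaw midpoint at about (317). Closing.

```bash
python3 - <<'E'
from h import *
o=ctrl.get_obs();p=cams.camera('wrist')
T=toolT(o)
for z in(.062,.064):print(T[:3,:3].T@(atz(ray(p,(315,352),o),z)-T[:3,3]))
E
python3 -m handwheel '[{"offset":[0,0,0],"spin":0,"grip":0.4},{"offset":[0,0,0],"spin":0,"grip":0.3},{"offset":[0,0,0],"spin":0,"grip":0.2},{"offset":[0,0,0],"spin":0,"grip":0.1},{"offset":[0,0,0],"spin":0,"grip":0},{"offset":[0,0,0],"spin":0,"grip":0},{"offset":[0,0,0],"spin":0,"grip":0}]'
```

```text
[ 0.00028788 -0.0006307   0.15092876]
[ 0.00147666 -0.00061433  0.14892874]
time_s: 6.85
eef_pos: [0.4972, 0.2024, 0.2131]
eef_rot: [0.001, 0.645, 0.764, 0.001]
wrist_force: [-1.0, -0.3, 5.5]
opening: 0.496
```

```bash
python3 -m handwheel '[{"offset":[0,0,-0.004],"spin":0,"grip":0},{"offset":[0,0,-0.01],"spin":0,"grip":0},{"offset":[0,0,-0.02],"spin":0,"grip":0},{"offset":[0,0,-0.04],"spin":0,"grip":0},{"offset":[0,0,-0.07],"spin":0,"grip":0},{"offset":[0,0,-0.09],"spin":0,"grip":0},{"offset":[0,0,-0.09],"spin":0,"grip":0}]'
python3 w.py w4
python3 - <<'E'
from h import *
p=cams.camera('side');save(p,'s4')
cv2.imwrite('pics/s4c.png',cv2.resize(cv2.imread('pics/s4.png')[130:310,160:360],None,fx=3.5,fy=3.3,interpolation=2))
E
```

```text
time_s: 7.72
eef_pos: [0.4974, 0.2024, 0.3041]
eef_rot: [0.002, 0.645, 0.764, 0.002]
wrist_force: [-0.0, -0.1, -1.4]
opening: 0.497
tcp [0.4974 0.2024 0.3041] ty yaw 9.650049147424086 tz [ 0.005  0.    -1.   ] t 7.725
collar [319.  341.9] 0.83 atz [0.5082 0.1514 0.054 ]
cell_blue [317.4 304.3] 0.65 atz [0.5061 0.1588 0.018 ]
cell_amber [317.3 413.5] 0.68 atz [0.5205 0.0742 0.018 ]
```

View pics/w4.png

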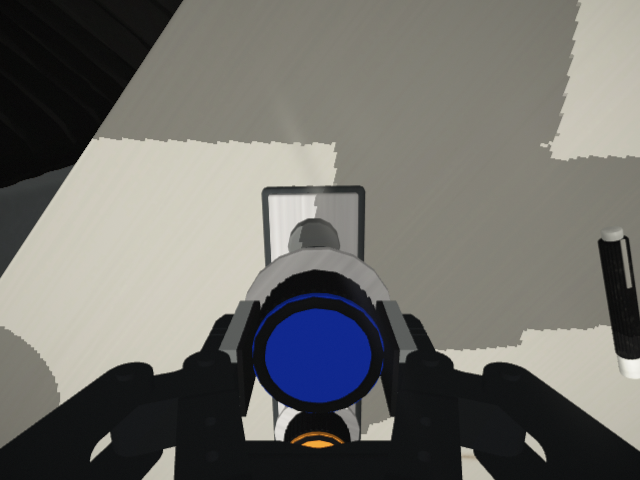

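View pics/s4c.png

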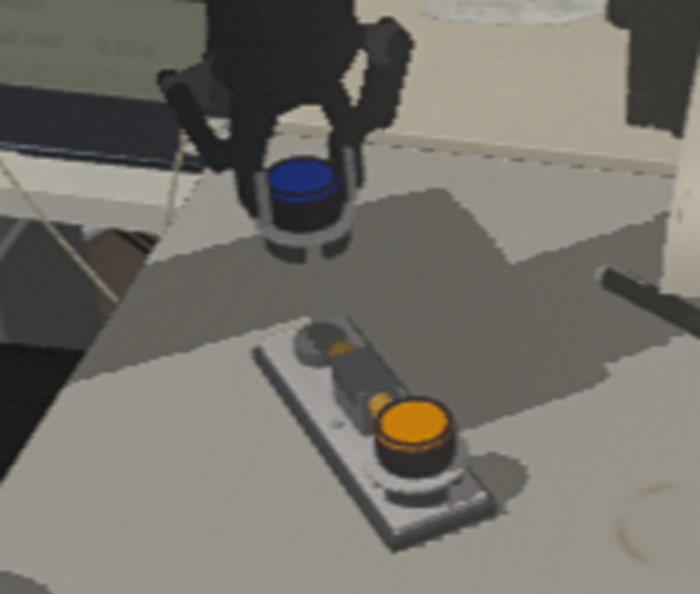

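The cell is lifted: its stub is bare, and the amber cell is still on the rail. Now I'll carry it to a viewing pose on the robot side of the port.

```bash
python3 -m handwheel '[{"offset":[-0.036,-0.012,0],"spin":8,"grip":0},{"offset":[-0.072,-0.024,0],"spin":17,"grip":0},{"offset":[-0.109,-0.035,0],"spin":26,"grip":0},{"offset":[-0.145,-0.047,0],"spin":35,"grip":0},{"offset":[-0.182,-0.058,0],"spin":45,"grip":0},{"offset":[-0.218,-0.07,0],"spin":54,"grip":0},{"offset":[-0.254,-0.082,0],"spin":63,"grip":0},{"offset":[-0.29,-0.093,0],"spin":72,"grip":0},{"offset":[-0.327,-0.105,0],"spin":81,"grip":0},{"offset":[-0.363,-0.117,0],"spin":90,"grip":0},{"offset":[-0.363,-0.117,0],"spin":90,"grip":0},{"offset":[-0.363,-0.117,0],"spin":90,"grip":0}]'
python3 w.py w5
```

```text
time_s: 9.72
eef_pos: [0.4419, -0.1748, 0.3015]
eef_rot: [-0.0, 0.996, 0.084, -0.0]
wrist_force: [-0.2, 1.3, -0.8]
opening: 0.493
tcp [ 0.4419 -0.1748  0.3015] ty yaw -80.31370243394078 tz [-0.     0.001 -1.   ] t 9.725
collar [321.3 342.4] 0.72 atz [ 0.3916 -0.1852  0.054 ]
cell_blue [318.7 301.5] 0.82 atz [ 0.4008 -0.1821  0.018 ]
port_rim [318.3 100.5] 0.65 atz [ 0.5221 -0.161   0.06  ]
seat [317.8 102. ] 0.59 atz [ 0.5221 -0.1607  0.044 ]
light_unit [316.9 107.8] 0.59 atz [ 0.5204 -0.1604  0.    ]
```

View pics/w5.png

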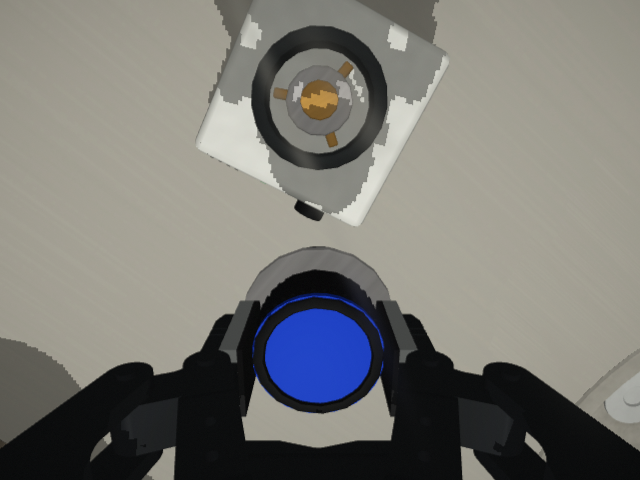

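The port is clearly visible at (319,100), with its pins at about (281,93), (346,69) and (332,139). I'll measure the ring, the pins and the keyway in the skirt.

```bash
cat > ring.py <<'E'
from h import *
import sys
o=ctrl.get_obs();p=cams.camera('wrist');save(p,sys.argv[1])
s=cams.camera('side');save(s,sys.argv[1]+'s')
cx,cy=map(float,sys.argv[2:4])
g=cv2.cvtColor(p['color'],cv2.COLOR_RGB2GRAY)
m=(g<50).astype(np.uint8);n,l,st,ce=cv2.connectedComponentsWithStats(m)
# component that surrounds the given centre
best=[i for i in range(1,n) if st[i,0]<cx<st[i,0]+st[i,2] and st[i,1]<cy<st[i,1]+st[i,3] and st[i,4]>500]
for i in best:
    cs,_=cv2.findContours((l==i).astype(np.uint8),cv2.RETR_CCOMP,cv2.CHAIN_APPROX_NONE)
    for c in cs:
        if len(c)>120:
            e=cv2.fitEllipse(c);X=atz(ray(p,e[0],o),.06);print(st[i],len(c),np.round(e[0],1),np.round(e[1],1),'z60',np.round(X,4))
T=toolT(o)
print('tcp',o['eef_pos'])
P=np.array([.522,-.161,.052])
for a in sys.argv[4:]:
    u=eval(a);X=atz(ray(p,u,o),.052);print(u,np.degrees(np.arctan2(*(X-P)[[1,0]])),np.linalg.norm((X-P)[:2]))
c=proj(s,T[:3,3]-[0,0,.19]).astype(int);print(c)
im=cv2.imread('pics/'+sys.argv[1]+'s.png');cv2.imwrite('pics/'+sys.argv[1]+'sc.png',cv2.resize(im[max(0,c[1]-70):c[1]+70,max(0,c[0]-90):c[0]+90],None,fx=4.2,fy=4.2,interpolation=2))
E
python3 ring.py w6 319 100 '(281,93)' '(346,69)' '(332,139)'
```

```text
[ 269   28  118   87 3029] 327 [329.   77.9] [ 87.1 115.3] z60 [ 0.5333 -0.1643  0.06  ]
tcp [ 0.44209838 -0.17472595  0.3017302 ]
(281, 93) 86.43007644783941 0.01879163738070277
(346, 69) -31.832887139825296 0.020469314537019084
(332, 139) -148.40073368531054 0.019071772263889477
[269 356]
```

View pics/w6sc.png

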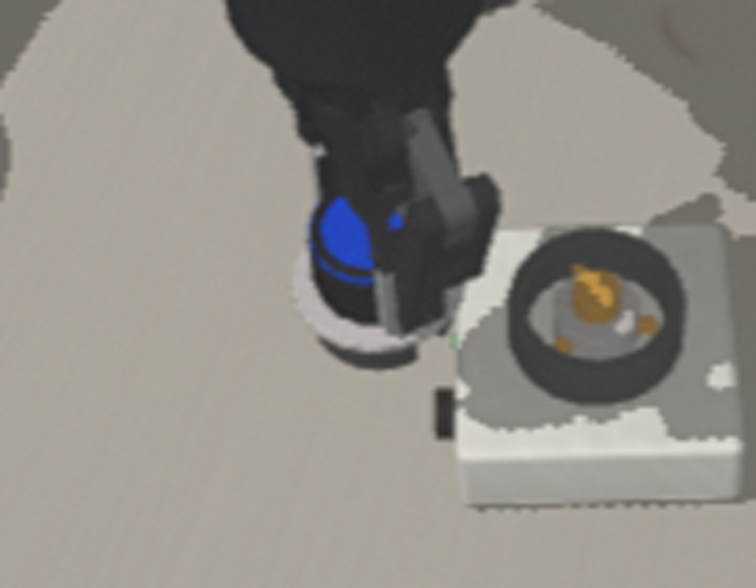

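The pins sit at about 88.7° (mod 120) in the world. s4 showed a keyway notch in the skirt at about (249,206), so I'll get its angle from that picture.

```bash
python3 - <<'E'
from h import *
s=cams.camera('side');im=cv2.imread('pics/s4.png')
cv2.imwrite('pics/s4z.png',cv2.resize(im[165:215,215:285],None,fx=11,fy=11,interpolation=2))
C=np.array([.4974,.2024,.109])
print('centre',proj(s,C))
for a in range(-150,-20,10):
    d=np.array([np.cos(np.radians(a)),np.sin(np.radians(a)),0])*.025
    print(a,np.round((proj(s,C+d)-[215,165])*11),np.round((proj(s,C+d+[0,0,.016])-[215,165])*11))
E
```

```text
centre [247.48971515 200.25017474]
-150 [253. 450.] [244. 376.]
-140 [271. 459.] [262. 385.]
-130 [292. 466.] [284. 392.]
-120 [315. 470.] [307. 396.]
-110 [340. 472.] [332. 398.]
-100 [365. 471.] [357. 397.]
-90 [390. 468.] [382. 394.]
-80 [414. 462.] [406. 388.]
-70 [435. 454.] [428. 380.]
-60 [455. 443.] [448. 369.]
-50 [471. 432.] [465. 358.]
-40 [484. 419.] [478. 345.]
-30 [493. 405.] [486. 331.]
```

View pics/s4z.png

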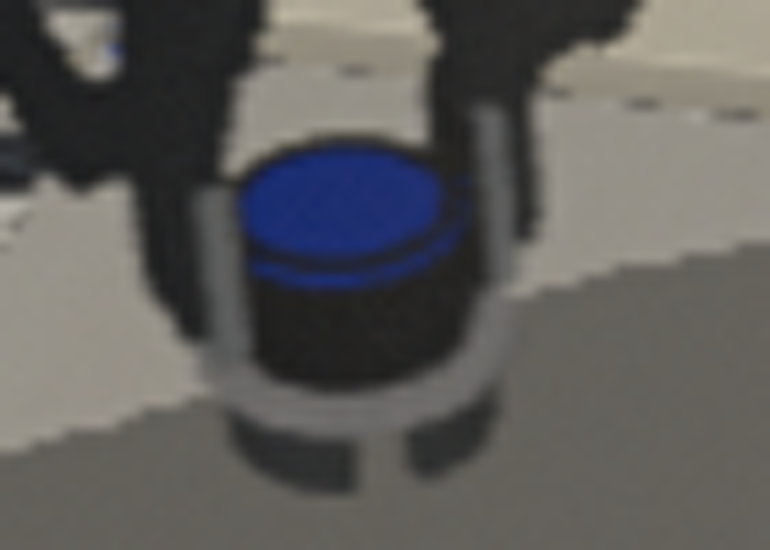

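The keyway notch is at about −94° world at tool yaw 9.65°, so alignment should come near tool yaw −48°, a spin of about −33° from here. One more view to confirm the ring centre and height.

```bash
python3 -m handwheel '[{"offset":[0.005,-0.03,-0.02],"spin":0,"grip":0},{"offset":[0.005,-0.03,-0.02],"spin":0,"grip":0},{"offset":[0.005,-0.03,-0.02],"spin":0,"grip":0}]'
python3 w.py w7 w5
python3 - <<'E'
from h import *
o=ctrl.get_obs();p=cams.camera('wrist');c=p['color'].astype(int);T=toolT(o)
m=((c[...,2]>90)&(c[...,0]<80)&(c[...,2]>c[...,1]*1.6)).astype(np.uint8)
n,l,s,ce=cv2.connectedComponentsWithStats(m);i=1+np.argmax(s[1:,4])
e=cv2.fitEllipse(cv2.convexHull(max(cv2.findContours((l==i).astype(np.uint8),0,1)[0],key=len)));print(e)
r=ray(p,e[0],o);X=atz(r,T[2,3]-.149);print('cell centre in tool',T[:3,:3].T@(X-T[:3,3]))
g=c.sum(2)//3
import sys
u=proj(p,np.array([.522,-.161,.06]),o).astype(int);print(u,g[u[1],u[0]-90:u[0]+90:3])
E
```

```text
time_s: 10.7
eef_pos: [0.4419, -0.1448, 0.3217]
eef_rot: [0.0, 0.996, 0.084, 0.0]
wrist_force: [0.1, -0.2, -1.3]
opening: 0.491
tcp [ 0.4419 -0.1448  0.3217] ty yaw -80.3272611209995 tz [ 0.    -0.001 -1.   ] t 10.7
collar [321.7 342.6] 0.95 atz [ 0.3805 -0.1578  0.054 ]
cell_blue [317.8 301.7] 0.66 atz [ 0.3919 -0.1534  0.018 ]
port_rim [373.  116.3] 0.72 atz [ 0.5203 -0.1609  0.06  ]
seat [370.6 110.3] 0.85 atz [ 0.5238 -0.1609  0.044 ]
light_unit [360.  114.6] 0.56 atz [ 0.5219 -0.1596  0.    ]
w5 collar [ -6.9529  -1.5537 -13.0716] [0.0025 0.0025]
w5 cell_blue [11.6202  1.7707 25.3383] [0.0022 0.0022]
w5 port_rim [ 0.5212 -0.1609  0.0609] [0.0009 0.0009]
w5 seat [ 0.5229 -0.1607  0.0458] [0.0009 0.0009]
w5 light_unit [ 0.5214 -0.1603 -0.008 ] [0.0007 0.0007]
((317.7325439453125, 355.3903503417969), (94.45526123046875, 106.32919311523438), 89.64800262451172)
cell centre in tool [ 1.06910806e-04 -1.00288511e-04  1.48999999e-01]
[374 112] [135 134 134 133 132 133 133 133 133 133  31  34  35  35 120 130 129 129
 129 110 103 111 110 110 109  83 133  96  93  89  90  88  86  85  86  82
 120 176 175 171 200 208 208 130  44  22  22  51  55  56  55 203 203 203
 204 203 204 203 201 201]
```

View pics/w7.png

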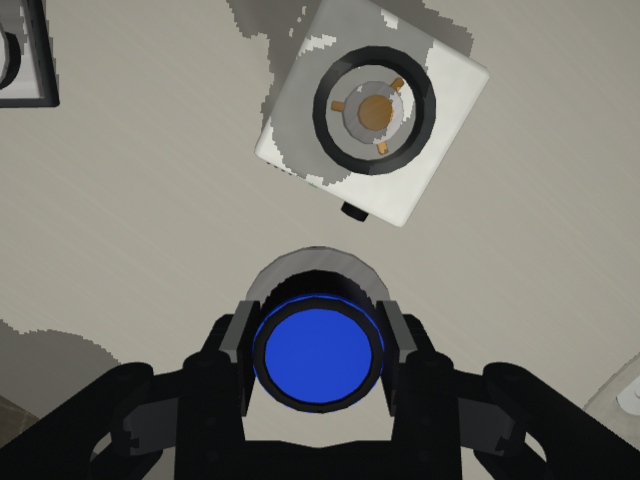

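```bash
python3 - <<'E'
from h import *
o=ctrl.get_obs();p=cams.camera('wrist');T=toolT(o)
g=cv2.cvtColor(p['color'],cv2.COLOR_RGB2GRAY).astype(float);g=cv2.GaussianBlur(g,(0,0),1)
# radial edges around predicted circles on z=.06 plane; refine centre by scanning along world rays
P=np.array([.5217,-.161,.06])
from scipy.optimize import least_squares
for it in range(3):
  for name,R0 in(('outer',.033),('inner',.026)):
    pts=[]
    for a in np.radians(np.arange(0,360,4)):
        d=np.array([np.cos(a),np.sin(a),0]);rs=np.arange(R0-.0045,R0+.0045,.0002)
        v=np.array([cv2.getRectSubPix(g.astype(np.float32),(1,1),tuple(map(float,proj(p,P+d*r,o))))[0,0] for r in rs])
        gr=np.diff(v)*(1 if name=='outer' else -1);k=np.argmax(gr)
        if gr[k]>2: pts.append((P+d*rs[k])[:2])
    pts=np.array(pts)
    f=least_squares(lambda x:np.hypot(*(pts-x[:2]).T)-x[2],[P[0],P[1],R0],loss='soft_l1',f_scale=.0005)
    print(name,len(pts),np.round(f.x,4),np.sqrt(np.median(f.fun**2)))
    if name=='outer': P=np.array([f.x[0],f.x[1],.06])
for u in [(337,106),(397,84),(382,148)]:
    d=(atz(ray(p,u,o),.052)-P);print(np.degrees(np.arctan2(d[1],d[0])),np.hypot(*d[:2]))
print('tcp',T[:3,3], 'tool dxy',T[:3,:3].T@(P-T[:3,3]))
E
```

```text
outer 90 [ 0.5221 -0.161   0.0324] 9.550906443274824e-05
inner 90 [ 0.5215 -0.1592  0.0237] 9.372021538943822e-05
outer 90 [ 0.5222 -0.161   0.0324] 0.0001030840353380365
inner 90 [ 0.5215 -0.1592  0.0237] 8.078292099680054e-05
outer 90 [ 0.5222 -0.161   0.0324] 8.923483813905843e-05
inner 90 [ 0.5215 -0.1592  0.0237] 9.094184086869167e-05
89.48885684629745 0.01955013781239867
-31.288895906898816 0.019383563583404637
-152.20387692984136 0.019762910883438855
tcp [ 0.44185752 -0.14478987  0.32155585] tool dxy [0.07650664 0.0294347  0.26153724]
```

Port centre is (0.5222, −0.1610), pins at 88.7° and the cell is centred in the jaws. Moving over the port about 10° short of the estimated alignment.

```bash
python3 -m handwheel '[{"offset":[0.04,0.015,0],"spin":-8,"grip":0},{"offset":[0.0764,0.0295,0],"spin":-16,"grip":0},{"offset":[0.0764,0.0295,0.03],"spin":-22,"grip":0},{"offset":[0.0764,0.0295,0.056],"spin":-22,"grip":0},{"offset":[0.0764,0.0295,0.056],"spin":-22,"grip":0},{"offset":[0.0764,0.0295,0.056],"spin":-22,"grip":0}]'
python3 - <<'E'
from h import *
o=ctrl.get_obs();print(np.round(o['eef_pos'],4),np.round(o['wrist_force'],2),np.degrees(np.arctan2(*toolT(o)[[1,0],1])))
p=cams.camera('wrist');save(p,'w8')
s=cams.camera('side');save(s,'s8');cv2.imwrite('pics/s8c.png',cv2.resize(cv2.imread('pics/s8.png')[280:420,240:420],None,fx=4,fy=4,interpolation=2))
E
```

```text
time_s: 12.0
eef_pos: [0.5225, -0.1612, 0.2666]
eef_rot: [0.0, 0.962, 0.273, 0.0]
wrist_force: [0.7, 0.4, -0.7]
opening: 0.497
[ 0.5225 -0.1612  0.2666] [ 0.71  0.39 -0.7 ] -58.361717601714005
```

View pics/s8c.png

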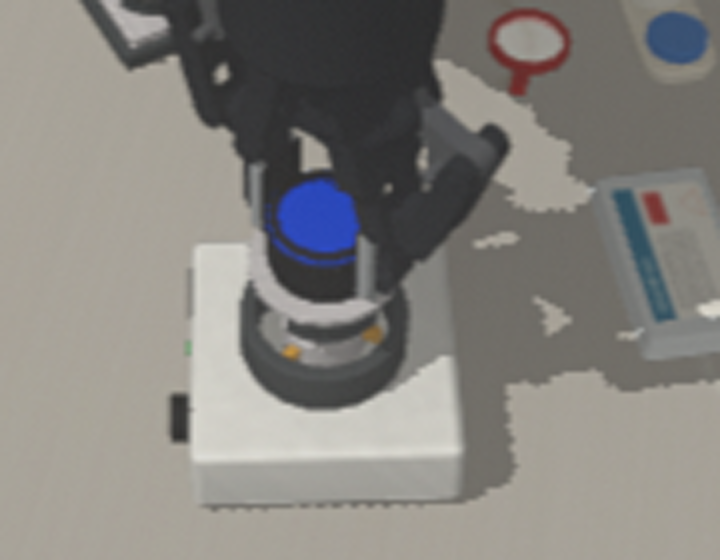

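View pics/w8.png

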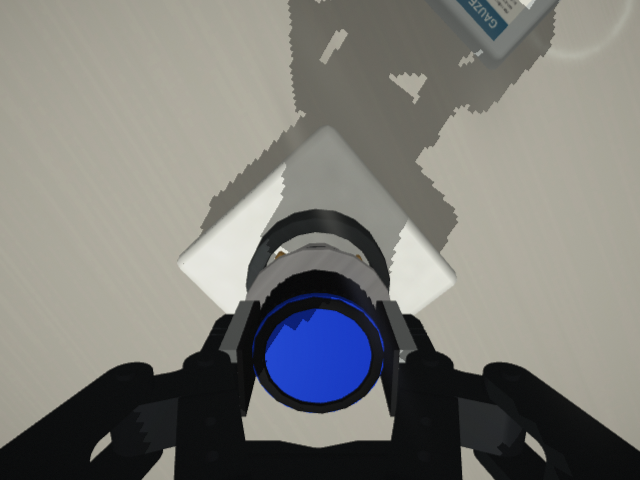

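The cell is above the port, centred in its guard ring. Lowering gently onto the pins.

```bash
python3 -m handwheel '[{"offset":[0,0,0.005],"spin":0,"grip":0},{"offset":[0,0,0.01],"spin":0,"grip":0},{"offset":[0,0,0.014],"spin":0,"grip":0},{"offset":[0,0,0.016],"spin":0,"grip":0},{"offset":[0,0,0.016],"spin":0,"grip":0}]'
python3 -m handwheel '[{"offset":[0,0,0.001],"spin":0,"grip":0},{"offset":[0,0,0.003],"spin":0,"grip":0},{"offset":[0,0,0.003],"spin":0,"grip":0}]'
```

```text
time_s: 12.72
eef_pos: [0.5221, -0.1609, 0.2494]
eef_rot: [-0.0, 0.962, 0.273, -0.0]
wrist_force: [0.3, 0.3, -0.7]
opening: 0.493
time_s: 13.1
eef_pos: [0.5223, -0.161, 0.2469]
eef_rot: [0.0, 0.962, 0.273, 0.0]
wrist_force: [-0.2, -0.2, 0.8]
opening: 0.496
```

```bash
python3 -m handwheel '[{"offset":[0,0,0.001],"spin":0,"grip":0},{"offset":[0,0,0.002],"spin":0,"grip":0},{"offset":[0,0,0.002],"spin":0,"grip":0}]'
```

```text
time_s: 13.48
eef_pos: [0.5226, -0.1611, 0.2451]
eef_rot: [0.0, 0.962, 0.273, 0.001]
wrist_force: [1.7, 0.1, 2.3]
opening: 0.495
```

```bash
python3 -m handwheel '[{"offset":[0,0,0.001],"spin":0,"grip":0},{"offset":[0,0,0.002],"spin":0,"grip":0},{"offset":[0,0,0.002],"spin":0,"grip":0}]'
```

```text
time_s: 13.85
eef_pos: [0.5226, -0.161, 0.2435]
eef_rot: [0.0, 0.962, 0.273, 0.001]
wrist_force: [1.4, 1.7, 7.3]
opening: 0.5
```

7 N at z 0.2435, so it's riding on the pins. Now turning under that light push.

```bash
python3 -m handwheel '[{"offset":[0,0,0],"spin":-3,"grip":0},{"offset":[0,0,0],"spin":-6,"grip":0},{"offset":[0,0,0],"spin":-6,"grip":0}]'; python3 -m handwheel '[{"offset":[0,0,0],"spin":-2,"grip":0},{"offset":[0,0,0],"spin":-4,"grip":0},{"offset":[0,0,0],"spin":-4,"grip":0}]'
```

```text
time_s: 14.22
eef_pos: [0.5223, -0.1611, 0.243]
eef_rot: [0.0, 0.947, 0.322, 0.0]
wrist_force: [0.9, -0.7, 4.4]
opening: 0.495
time_s: 14.6
eef_pos: [0.5222, -0.161, 0.2428]
eef_rot: [0.0, 0.935, 0.356, 0.0]
wrist_force: [0.7, -0.5, 5.3]
opening: 0.499
```

```bash
python3 -m handwheel '[{"offset":[0,0,0.001],"spin":0,"grip":0},{"offset":[0,0,0.001],"spin":0,"grip":0}]'; python3 -m handwheel '[{"offset":[0,0,0],"spin":-2,"grip":0},{"offset":[0,0,0],"spin":-3,"grip":0},{"offset":[0,0,0],"spin":-3,"grip":0}]'
```

```text
time_s: 14.85
eef_pos: [0.5222, -0.161, 0.2417]
eef_rot: [0.0, 0.935, 0.355, 0.0]
wrist_force: [0.8, -0.7, 6.8]
opening: 0.492
time_s: 15.22
eef_pos: [0.5222, -0.161, 0.2418]
eef_rot: [0.0, 0.925, 0.38, 0.0]
wrist_force: [0.7, 0.5, 5.8]
opening: 0.499
```

Pushing 1 mm added only about 1.5 N, which is spring-like, so the keyways have dropped at the estimated angle. I'll push home in small steps.

```bash
python3 -m handwheel '[{"offset":[0,0,0.001],"spin":1,"grip":0},{"offset":[0,0,0.002],"spin":1,"grip":0},{"offset":[0,0,0.002],"spin":1,"grip":0}]'; python3 -m handwheel '[{"offset":[0,0,0.001],"spin":0,"grip":0},{"offset":[0,0,0.001],"spin":0,"grip":0}]'
python3 - <<'E'
from h import *
o=ctrl.get_obs();print(o['eef_pos'],o['torque'])
s=cams.camera('side');save(s,'s9');cv2.imwrite('pics/s9c.png',cv2.resize(cv2.imread('pics/s9.png')[280:420,240:420],None,fx=4,fy=4,interpolation=2))
s=cams.camera('wrist');save(s,'w9')
E
```

```text
time_s: 15.6
eef_pos: [0.5222, -0.161, 0.2399]
eef_rot: [0.0, 0.928, 0.372, 0.0]
wrist_force: [-1.1, 0.3, 6.7]
opening: 0.493
time_s: 15.85
eef_pos: [0.5222, -0.161, 0.2391]
eef_rot: [0.0, 0.928, 0.372, -0.0]
wrist_force: [-2.1, 0.5, 8.7]
opening: 0.495
[ 0.52222854 -0.16097856  0.23910434] [ 0.06223667  0.16049687 -0.02300027]
```

View pics/s9c.png

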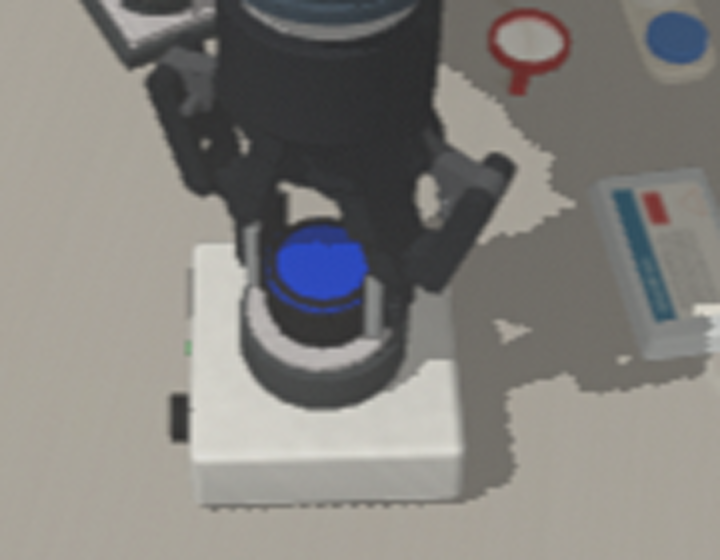

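View pics/w9.png

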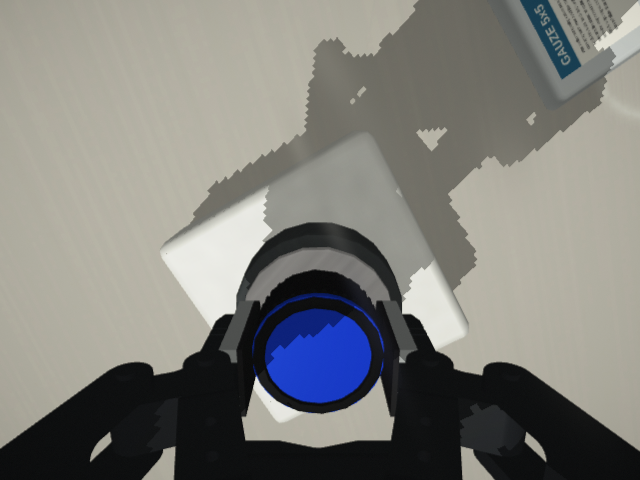

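The flange sits essentially on the ring and z is 0.239, close to the expected home. I'll push until a hard stop shows.

```bash
python3 -m handwheel '[{"offset":[0,0,0.001],"spin":0,"grip":0},{"offset":[0,0,0.001],"spin":0,"grip":0}]'; python3 -m handwheel '[{"offset":[0,0,0.001],"spin":0,"grip":0},{"offset":[0,0,0.001],"spin":0,"grip":0}]'
```

```text
time_s: 16.2
eef_pos: [0.5223, -0.161, 0.239]
eef_rot: [0.0, 0.928, 0.372, -0.0]
wrist_force: [-4.4, 1.3, 16.6]
opening: 0.496
time_s: 16.45
eef_pos: [0.5223, -0.161, 0.239]
eef_rot: [0.0, 0.928, 0.372, -0.0]
wrist_force: [-8.3, 3.8, 25.2]
opening: 0.495
```

It stopped hard at z 0.239 while the force rose to 25 N. I'll settle for a moment and do the last checks.

```bash
python3 -m handwheel '[{"offset":[0,0,0],"spin":0,"grip":0},{"offset":[0,0,0],"spin":0,"grip":0},{"offset":[0,0,0],"spin":0,"grip":0},{"offset":[0,0,0],"spin":0,"grip":0},{"offset":[0,0,0],"spin":0,"grip":0},{"offset":[0,0,0],"spin":0,"grip":0}]'
python3 - <<'E'
from h import *
o=ctrl.get_obs();print(o['eef_pos'],o['wrist_force'],o['torque'],toolT(o)[:3,2])
s=cams.camera('side');save(s,'s10');cv2.imwrite('pics/s10c.png',cv2.resize(cv2.imread('pics/s10.png')[280:420,240:420],None,fx=4,fy=4,interpolation=2))
t=cams.camera('top');save(t,'t10')
r=landmark_of(s,'collar');print(r[:1],proj(s,np.array([.5222,-.161,.08])))
for n in ['cell_amber','trial_lens','penlight','gauze_pack']:print(n,[(np.round(d['uv'],1),round(d['confidence'],2)) for d in landmark_of(t,n)[:1]])
E
```

```text
time_s: 17.2
eef_pos: [0.5223, -0.161, 0.239]
eef_rot: [0.0, 0.928, 0.372, -0.0]
wrist_force: [-8.4, 3.4, 24.9]
opening: 0.495
[ 0.52233157 -0.16096943  0.23899525] [-8.4074699   3.43508583 24.8626215 ] [ 0.53817812  1.30143505 -0.06634438] [-1.52549581e-04 -3.43842045e-04 -9.99999929e-01]
[{'uv': [321.5, 349.1], 'confidence': 0.64}] [320.17559635 348.1952432 ]
cell_amber [(array([305.3, 291.2]), 0.93)]
trial_lens [(array([364. , 218.8]), 0.76)]
penlight [(array([260.9, 178.8]), 0.59)]
gauze_pack []
```

View pics/s10c.png

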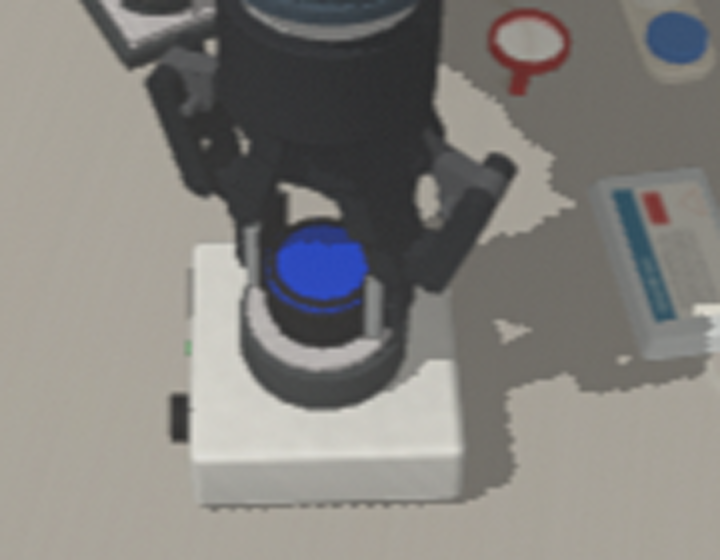

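View pics/t10.png

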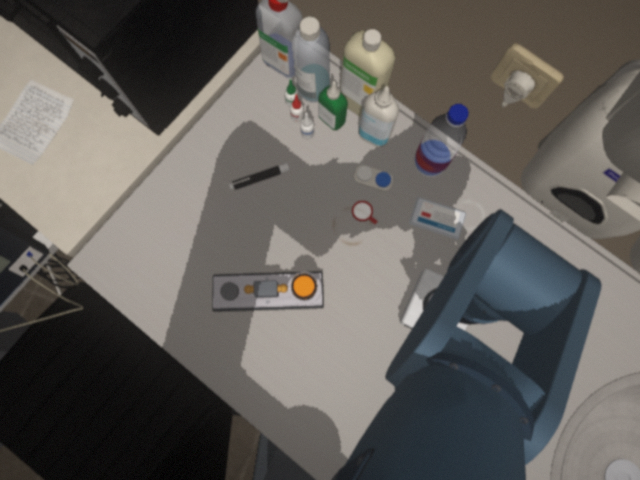

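The flange sits flush on the ring (crop, about (322,350)), and the amber cell and the loose things are where they were. The hold is steady at 25 N, so I'm handing in.

```bash
python3 -c "
from bench import ctrl
print(ctrl.hand_in())"
```

```text
the job is handed in; nothing more can be done
None
```

The blue cell is fitted in the light unit's port, and I handed the job in at about 17 s with the gripper still holding it pushed home. I gripped it by the collar, lifted it past the catch and lowered it into the port. Turning it about 12° under a push of 4–7 N dropped the keyways over the pins.

**Last checks:**
- **Fully home:** the arm stopped hard at TCP z 0.239 m, which puts the cell's origin at about 44 mm, the height given for the seat. The flange looks flush on the ring in the side view.
- **Hold:** the upward force was steady at 25 N over 0.75 s, with the tool vertical to within 0.03°. I saw no slip in the grip. The sideways force was about 9 N and I left it as it was.
- **Bystanders:** the amber cell, penlight, trial lens and gauze pack look unmoved in the top view. The network found the first three there but missed the gauze pack, so that one I checked by eye only.
- **Disagreement:** there was no sudden drop at the keyways. I judged it from the soft, spring-like push that followed and from ending at the seat height. The plunger reading itself was not available to check.

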